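# Fit a bayonet filter cartridge and lock it with its keyhole plate

## Task

Fit the T-handled filter cartridge into the filter housing: lower it in with its two lugs through the entry slots, push it down against the spring, turn it clockwise (seen from above) about a quarter turn and let it click up home. Then take the forked lock plate out of its rack and hang it by its keyhole on the screw of the housing's back panel, slid fully down into the narrow slot so that its fork straddles the T-bar. Leave both parts released, and leave the other things on the worktop where they stand.

Things in the scene. Friction and masses are not known exactly. Their poses are not given: they have to be found in the camera images.
- housing: Fixed filter housing: grey base plate (128 x 92 x 10 mm, x = -50 to +78), upright round aluminium bayonet socket (outside diameter 78, bore 47, top at z = 70) and behind it an upright grey back panel with a screw. Origin: on the socket's axis, on the worktop; z up, x from the socket to the panel. Turning in the socket is clockwise seen from above, 75 degrees; the other way is blocked.
- mouth (a point): centre of the socket's mouth, on its axis, level with its top (housing z = 70). Axes as housing.
- entry (a point): one of two opposite lug slots in the socket, open at the top; this point is at its middle, level with the socket's top, at +75 degrees about z from housing x (the other at -105). Each is 32 degrees wide and reaches out to radius 32. Lugs here: T-bar along this direction. From the slots, channels (floor z = 40) run clockwise under a roof (underside z = 54) to the pockets.
- pocket (a point): one of two opposite pockets (at 0 and 180 degrees about z from housing x), 32 degrees wide, at the channels' ends: the roof's underside is 4 mm higher there (z = 58, this point), with an end stop just past it. Locked: lugs up in the pockets, T-bar along housing x, cartridge underside at z = 24, so lugs cannot turn back.
- spring_plate (a joint): travel (m) of the sprung round plate in the bore: 0 free, its top at housing z = 34; 0.010 with the cartridge locked; 0.020 fully down. Force 2.6 N + 650 N/m. The cartridge meets it with its underside at z = 34 and can be turned only with the underside between z = 14 and 20 (aim at 16 to 17: about 14 N, partly borne by its weight). Released after the turn, it springs up 4 mm or more.
- panel_top (a point): middle of the upper edge of the housing's back panel (70 wide in housing y, 8 thick, front face at housing x = +68, top at z = 152)
- screw (a point): headed screw sticking out of the back panel along housing -x, 143 mm above the worktop: shank diameter 7, bare for 13 mm from the panel; head diameter 16, 5 thick, its front face 18 mm from the panel. The point is on the screw's axis, 6.5 mm from the panel (61.5 mm from the socket's axis), where the middle of the hung lock plate comes. Axes as housing.
- cartridge: Loose filter cartridge, 0.15 to 0.31 kg, standing upright. Origin: centre of its underside, z up. Grey body diameter 44, z = 0 to 58 (foot tapered to 35 over 6 mm); two lugs along +x and -x (10 wide, out to radius 30, z = 26 to 34); flange diameter 64, z = 58 to 66; T-bar along x (128 long, 16 thick, z = 66 to 82) with an upright grip on its middle. Alike after half a turn about z.
- grip (a point): middle of the cartridge's upright grip, 98 mm above its underside: the grip is 44 long in x, 16 thick in y, z = 82 to 111; pinch it across y
- lock_plate: Loose steel lock plate, 8 thick in x, 64 wide in y, 140 tall, 0.18 kg, standing upright in its rack. Origin: centre of its lower edge, z up; front and back alike. Fork: notch 30 wide, open below, z = 0 to 49. Keyhole through it along x: wide hole, then a slot 10 wide running up from it, ending at z = 88.5. Hung, its fork straddles the T-bar and its lower edge is at housing z = 58.
- slot (a point): point on the plate's mid-plane in the narrow slot, 85 mm above its lower edge: it comes to the point screw when the plate hangs. Axes as lock_plate.
- hole (a point): centre of the plate's wide eight-sided hole (22 across), 65 mm above its lower edge. To hang the plate: bring it down over the T-bar in front of the screw head (mid-plane 24 mm or more from the panel) till the hole is level with the head, move it along housing x till the mid-plane is 6.5 mm from the panel, lower it 20 mm.
- tab (a point): middle of the plate's grip tab, 122 mm above its lower edge: tab 44 wide in y, 8 thick in x, z = 104 to 140; when hung, 46 mm of it stand above the back panel
- plate_rack: Fixed grey rack, 70 x 84 mm in x, y, with a slot (9.5 wide in x, 68 long in y, floor at z = 8, lips up to z = 38) in which the lock plate stands. Origin: centre of its underside, z up.
- cup_part: bystander: turned aluminium cup, diameter 36, 43 tall, close to the cartridge, origin at its underside
- cover: bystander: grey moulded cover, 52 x 88 x 24 mm, lying behind the rack, origin at its underside
- bottle: bystander: small bottle with pointed cap, 34 x 32 x 98 mm, standing behind the housing, origin at its underside, z up
- marker: bystander: marker pen, 130 long in y, 15 thick, lying at the front edge
- spanner: bystander: spanner, 137 long in y, 30 wide, 8 thick, lying at the front edge
- tape_measure: bystander: tape measure, 36 x 80 x 62 mm, towards the back
- grease_tin: bystander: round tin, diameter 69, 28 tall, towards the back
Things that resemble listed ones, but are neither listed nor needed, are in the scene too. Of the things that look like the lock_plate, the larger one is meant.

How it is judged (in metres and radians):
On the way, in this order (a step that is already met when the one before it is completed fails the run):
1. the cartridge is locked in the housing: turned home and lifted into the pockets by the spring (horizontal distance between cartridge and mouth below 0.004 m and z of cartridge in the frame of housing between 0.0225 and 0.0258 m and angle between the x axis of cartridge and the x axis of housing, either way round below 0.15 rad and contact force between the fingers and cartridge below 0.1 N), for 0.2 s.
2. the lock plate hangs on the screw, down in the narrow slot (z of slot in the frame of screw between -0.003 and 0.003 m and y of slot in the frame of screw between -0.005 and 0.005 m and x of slot in the frame of screw between -0.005 and 0.005 m), for 0.2 s.
At the end, for the whole second after the job is handed in: Cartridge locked: centred within 4 mm, underside 22.5 to 25.8 mm above the worktop (lifted into the pockets), T-bar within 0.15 rad of housing x. Plate hung: slot point within 3 mm of the screw in height, 5 mm otherwise, upright within 0.2 rad. Both at rest (all of step 2 and horizontal distance between cartridge and mouth below 0.004 m and z of cartridge in the frame of housing between 0.0225 and 0.0258 m and angle between the x axis of cartridge and the x axis of housing, either way round below 0.15 rad and angle between lock_plate's own z axis and vertical below 0.2 rad and linear speed of each of lock_plate, cartridge below 0.02 m/s); the robot touches nothing.
It fails at once if a bystander is shifted by more than 30 mm, or the bottle knocked over (distance of any of cup_part, cover, bottle, marker, spanner, tape_measure, grease_tin from where it was at the start of the episode above 0.03 m or angle between bottle's own z axis and vertical above 0.6 rad).
It also fails if it takes over 70 s, if anything falls off the work surface, if the arm or the gripper's body presses on something with over 40 N, if the wrist force passes 120 N, or if a joint passes its speed limit or range.

## Robot

A 6-joint arm with a two-finger parallel gripper is mounted at the origin on a cart in front of the work surface, level with it; the furniture and walls round the work are solid. World frame = base frame: x ahead of the robot, y to its left, z up, the work surface at z = 0. Lengths are in mm, angles in rad, forces in N, time in s.
With the tool pointing down it reaches from about 350 to 875 mm from the base axis. Payload 4.2 kg.
Tool frame: the origin (TCP) lies midway between the tips of the shut fingers; the grasp point (between the pads) lies 19 mm behind it; x points along the fingers, y is the direction in which the jaws open and shut, and the axes are right-handed (so a half turn about x gives the same grasp; the last joint's range is limited). The gripper opens to 85 mm and grips with 20 to 120 N. Pads are 22 mm wide; open, the fingers measure 114 mm over their backs; the gripper's body (76 mm by 85 mm) begins 54 mm behind the grasp point. The pads swing forward as they close: fully open they stand 13 mm farther back than shut.
Start: joints at [-1.063, 0.385, 0.008, 0, -1.194, -0.259], TCP at [153.918, -605.73, 231.312] pointing down, gripper open.
Joint ranges: [-3.14, 3.14], [-1.21, 2.06], [-1.07, 1.41], [-3.16, 2.05], [-2.99, -0.16], [-3.1, 3.1]. Speed limits (rad/s): [2.79, 2.79, 3.14, 3.14, 3.14, 3.14].

## Interface

Orientations are given as a unit quaternion [x, y, z, w].
In Python, from bench import readout, imaging, arm gives the robot as it stands.
- The arm moves only by the tool arm_command, never from a script. Its argument "increments" is a list of rows, each a list of 3 entries, a list of its own where there are three numbers: the turn, a rotation vector about the world's x, y, z in degrees, then the shift along the world's x, y, z in mm, then the closure, from 0 (fully open) to 1 (shut). In form: [[[ax, ay, az], [tx, ty, tz], fingers], ...]. A call has exactly 5 rows; each row is the pose to reach, as a shift and turn from the pose measured when the call began; what a row does not reach only later rows make up. A row lasts 1/10 s, in which the tool goes at most 50 mm and 8.59 degrees, less where a joint would pass 70% of its speed; a pose out of reach is approached as far as the arm can. A call with a gripper value outside its range is refused whole. The fingers move at their own pace and stop on an object; the grip force is fixed at half the most. Time passes only in rows, so rows that repeat a pose let the fingers close, or fill a call up. It gives the time, the measured TCP pose, the force and the opening at its end, in the units of the state.
- readout.read_state(): the state, without advancing time (a new reading comes with each control period).
- imaging.get_image(name): name is "scene" or "top"; returns (picture, depth): 384x512x3 uint8, blue, green, red; 384x512 float32, mm along the optical axis (not along the pixel's ray), 0 where there is no reading.
- imaging.camera_info(name): a dict with "vfov" (degrees; the focal length in pixels is half the picture's height over the tangent of half this angle, whatever the lens; pixels are square), "cx", "cy" (the principal point, pixels), "eye" and "rotation" of the camera in the world. Camera axes: x right, y down, z forward; pixel columns grow to the right and rows downward; lengths in mm; the calibration is good to about 2 mm. A picture is of the moment at which its call begins. camera_info takes no time and is no camera call.
- arm.job_done(): hands the job in, once; it reports no verdict.
The state is a dict: "clock": time; "joints": joint angles; "joint_vel": joint speeds; "joint_efforts": joint torques, N m; "position": TCP position; "ee_rot": TCP orientation; "contact_force": force on the tool from outside, world axes, zero at the start; "wrist_torque": the same for the moment, N m; "gripper_width": finger opening in mm.
Only numpy, scipy, OpenCV 4.12 (cv2) and the standard library are available. Lean on these libraries where they do the work, as an engineer would, in place of code of your own. Each camera call takes 0.05 s, during which the arm holds its last target. There are 200 camera calls.

## Working session

There is one attempt and no reset: what is moved stays moved. The work goes in short steps, Python scripts to look and compute and a tool call to move; the robot and the scene stay as the last step left them, time stands still between calls to the robot, and variables do not carry over. Pictures are saved under pics/ and viewed, about 8 in all and at most 12, crops included, and the job is handed in when it is done.

Besides the shell and the picture viewer there is one more tool, called after "Request:" as name(argument=value, ...) on one line, values as JSON. arm_command: Moves the arm, as the interface text tells. Its arguments: {"type":"object","properties":{"increments":{"type":"array","items":{"type":"array"}}},"required":["increments"]}

```bash
mkdir -p pics
cat > h.py <<'E'
import numpy as np, cv2
from bench import readout, imaging, arm
def grab(n):
    im,d=imaging.get_image(n); np.savez(''+n+'.npz',im=im,d=d); return im,d
def load(n):
    z=np.load(''+n+'.npz'); return z['im'],z['d']
def cam(n):
    c=imaging.camera_info(n); f=192/np.tan(np.radians(c['vfov'])/2); return c,f,np.array(c['rotation']),np.array(c['eye'])
def cloud(n,d):
    c,f,R,e=cam(n); v,u=np.mgrid[:384,:512]
    P=np.stack([(u-c['cx'])/f*d,(v-c['cy'])/f*d,d],-1)@R.T+e; P[d==0]=np.nan; return P
def ray(n,u,v,z):
    c,f,R,e=cam(n); r=R@np.array([(u-c['cx'])/f,(v-c['cy'])/f,1]); return e+r*(z-e[2])/r[2]
def proj(n,p):
    c,f,R,e=cam(n); q=R.T@(np.array(p)-e); return q[:2]/q[2]*f+[c['cx'],c['cy']]
E
python3 - <<'E'
from h import *
for n in('scene','top'):
    im,d=grab(n); cv2.imwrite(f'pics/{n}0.png',cv2.resize(im,(800,600),interpolation=cv2.INTER_CUBIC))
    print(n,imaging.camera_info(n))
s=readout.read_state(); print(s)
E
```

```text
scene {'vfov': 51.797719925609655, 'cx': 256.3700142102655, 'cy': 192.03934064670003, 'eye': array([136.85040068, 543.6850863 , 704.37420483]), 'rotation': array([-0.34088977,  0.85632534, -0.35662407,  0.15271001])}
top {'vfov': 53.06190239451604, 'cx': 254.8372271010509, 'cy': 192.63306164274343, 'eye': array([513.35146879,  91.34938442, 970.83703667]), 'rotation': array([-0.69958523,  0.71385906, -0.01770751,  0.02592651])}
{'clock': 0.1, 'joints': array([-1.06341657e+00,  3.85442447e-01,  6.76727442e-03, -4.45028277e-04,
       -1.19399297e+00, -2.58597845e-01]), 'joint_vel': array([-1.09685073e-03, -1.60140897e-03,  4.03015834e-03,  3.64625159e-04,
        7.98794015e-05, -6.12276131e-04]), 'joint_efforts': array([-4.99832095e-04, -3.93319094e+01,  1.88927865e+01,  4.19778541e+00,
       -2.55035971e-03,  3.09461747e-06]), 'position': array([ 153.77953362, -605.2481526 ,  230.3538186 ]), 'ee_rot': array([-0.08700492,  0.70176179,  0.0883419 ,  0.70153848]), 'contact_force': array([0.19152517, 0.24462108, 0.17651242]), 'wrist_torque': array([ 0.03928489, -0.01193234,  0.01585971]), 'gripper_width': 85.73537227216315}
```

Rotation is a quaternion; I'll convert it.

```bash
sed -i "s/return c,f,np.array(c\['rotation'\])/return c,f,Rot.from_quat(c['rotation']).as_matrix()/; 1a from scipy.spatial.transform import Rotation as Rot" h.py; python3 -c "
from h import *
for n in('top','scene'): print(proj(n,[500,0,0]), proj(n,[500,100,0]))"
```

```text
[295.98370157 220.94997733] [256.22716386 221.73344048]
[309.49774104 213.68087527] [282.06478   237.4373309]
```

View pics/scene0.png

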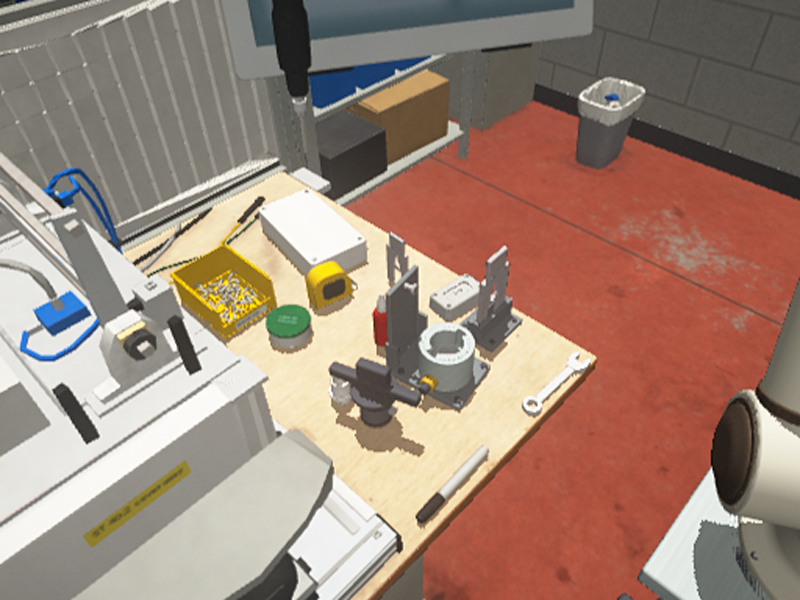

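View pics/top0.png

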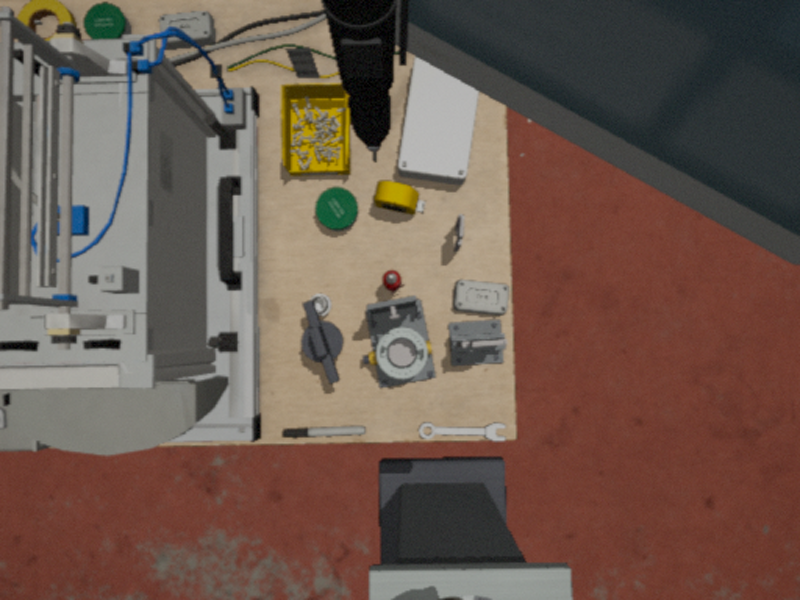

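The scene view shows the cartridge at (375,390), the socket at (447,355), and plate candidates at (493,280) in the rack and (397,258) behind. In the top view the cartridge is at (322,340), the socket at (402,352), the rack plate at (477,343) and the other plate at (460,232). Next I'll crop closer and read the depth.

Run:
```python
from h import *
im,d=load('top'); a=im[120:290,175:345]; a=cv2.resize(a,(600,600),interpolation=cv2.INTER_CUBIC)
im2,d2=load('scene'); b=im2[130:290,195:355]; b=cv2.resize(b,(600,600),interpolation=cv2.INTER_CUBIC)
cv2.imwrite('pics/ct.png',a);cv2.imwrite('pics/cs.png',b)
# height clusters in merged cloud
for n,dd in(('top',d),('scene',d2)):
    P=cloud(n,dd).reshape(-1,3); P=P[np.isfinite(P).all(1)]
    m=(P[:,0]>380)&(P[:,0]<800)&(P[:,1]>-130)&(P[:,1]<330)
    P=P[m]; t=P[(abs(P[:,2])<10)]; print(n,'table z',np.median(t[:,2]))
    for lo,hi in((145,300),(300,2000)):
        q=P[(P[:,2]>lo)&(P[:,2]<hi)]
        if len(q): print(n,lo,len(q),q.min(0).round(),q.max(0).round())
    # height map
    H=np.zeros((46,42)); np.maximum.at(H,(((P[:,1]+130)//10).astype(int).clip(0,45),((P[:,0]-380)//10).astype(int).clip(0,41)),np.where(P[:,2]<260,P[:,2],0))
    np.save(n+'H.npy',H)
    for lab,z0,z1,box in(('cartbar',68,90,(380,640,100,300)),('grip',98,120,(380,640,100,300)),('sock',66,75,(430,560,0,140)),('panel',146,158,(500,640,0,140)),('plateR',120,170,(440,620,-120,0)),('plateB',60,220,(600,800,-100,80))):
        q=P[(P[:,2]>z0)&(P[:,2]<z1)&(P[:,0]>box[0])&(P[:,0]<box[1])&(P[:,1]>box[2])&(P[:,1]<box[3])]
        if len(q)>5:
            c=q[:,:2].mean(0); w,V=np.linalg.eigh(np.cov(q[:,:2].T)); r=cv2.minAreaRect(q[:,:2].astype(np.float32))
            print(n,lab,len(q),c.round(1),'dir',np.degrees(np.arctan2(V[1,1],V[0,1])).round(1),'z',q[:,2].max().round(1),np.median(q[:,2]).round(1),'rect',np.round(r[0],1),np.round(r[1],1),round(r[2],1))
```

```text
top table z -1.1176456259094039
top 145 217 [501. -40. 145.] [720. 145. 300.]
top 300 12830 [ 692. -130.  300.] [800. 164. 655.]
top cartbar 490 [511.2 177.5] dir 71.7 z 90.0 78.7 rect [530.5 171.8] [159.1 144. ] 2.4
top grip 154 [513.9 213.9] dir 122.6 z 117.6 109.0 rect [544.9 164.4] [ 43.  151.9] 31.8
top sock 478 [492.7  98.6] dir 174.2 z 74.9 68.8 rect [493.9  88.5] [135.8  87.7] 67.1
top panel 129 [560.  106.2] dir 78.1 z 154.0 150.0 rect [545.7  65. ] [149.6  39.3] 70.0
top plateR 73 [505.5 -20.6] dir 93.5 z 150.4 146.6 rect [505.3 -20.4] [ 7.7 39. ] 3.4
top plateB 74 [673.1   8.1] dir 177.0 z 105.3 97.9 rect [675.5   7.4] [ 6. 46.] 86.9
scene table z -1.0195656446287558
scene 145 201 [500. -39. 145.] [723. 147. 299.]
scene 300 4719 [ 690. -130.  300.] [800. 143. 476.]
scene cartbar 839 [513.3 183.9] dir 103.2 z 89.9 78.1 rect [525.4 169.9] [156.4 146.5] 6.0
scene grip 322 [525.6 189.6] dir 117.1 z 120.0 109.1 rect [544.1 167.5] [ 43.3 152.8] 32.0
scene sock 518 [493.7 100. ] dir 87.0 z 74.7 68.7 rect [494.   87.5] [148.6  95.5] 61.8
scene panel 116 [558.9 108.3] dir 81.7 z 153.0 150.1 rect [544.8  66.4] [148.4  38.7] 71.6
scene plateR 124 [502.2 -19.1] dir 92.8 z 148.4 139.5 rect [504.1 -19.9] [ 8.7 39.1] 2.9
scene plateB 169 [673.5  11. ] dir 178.3 z 102.8 79.6 rect [675.2   9.6] [ 7.9 49.9] 88.0
```

View pics/ct.png

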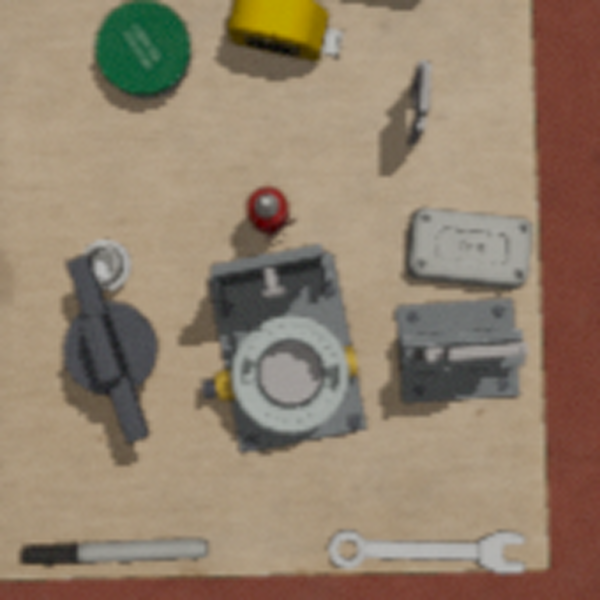

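View pics/cs.png

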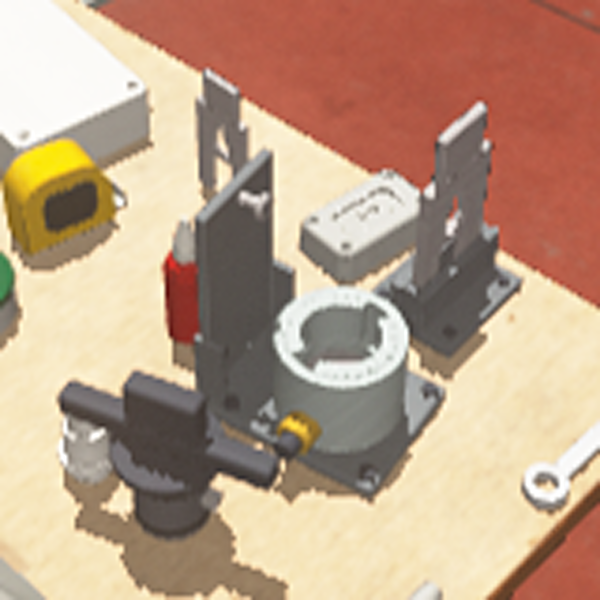

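```bash
cat > m.py <<'E'
from h import *
def rep(n,l,q):
    w,V=np.linalg.eigh(np.cov(q[:,:2].T)); r=cv2.minAreaRect(q[:,:2].astype(np.float32))
    print(n,l,len(q),'mean',q[:,:2].mean(0).round(1),'dir',np.degrees(np.arctan2(V[1,1],V[0,1])).round(1),'zmed',np.median(q[:,2]).round(1),'rect',np.round(r[0],1),np.round(r[1],1))
def sel(P,z0,z1,x0,x1,y0,y1):
    return P[(P[:,2]>z0)&(P[:,2]<z1)&(P[:,0]>x0)&(P[:,0]<x1)&(P[:,1]>y0)&(P[:,1]<y1)]
def circ(q):
    A=np.c_[2*q[:,:2],np.ones(len(q))]; s=np.linalg.lstsq(A,(q[:,:2]**2).sum(1),rcond=None)[0]; return s[:2],np.sqrt(s[2]+s[0]**2+s[1]**2)
E
python3 - <<'E'
from m import *
for n in('top','scene'):
    im,d=load(n); P=cloud(n,d).reshape(-1,3); P=P[np.isfinite(P).all(1)]
    rep(n,'grip',sel(P,106,118,430,600,160,300))
    rep(n,'bar',sel(P,72,86,420,620,150,300))
    s=sel(P,66,73,430,545,30,160); rep(n,'sock',s)
    c=s[:,:2].mean(0)
    # ring outer boundary: convex hull circle
    (cx,cy),r=cv2.minEnclosingCircle(s[:,:2].astype(np.float32)); print('enc',cx,cy,r)
    c=np.array([cx,cy]);rr=np.hypot(*(s[:,:2]-c).T); inn=s[(rr<27)];
    for k in range(3):
        rr=np.hypot(*(s[:,:2]-c).T); a=np.degrees(np.arctan2(*(s[:,:2]-c).T[::-1]))
        bi=(a//10).astype(int); out=np.array([s[bi==b][rr[bi==b].argmax()] for b in np.unique(bi)])
        c,r=circ(out)
    print('circ',c.round(1),r.round(1))
    rep(n,'panel',sel(P,146,158,530,600,60,180))
    q=sel(P,20,158,530,600,60,180)
    rep(n,'plate',sel(P,100,152,470,540,-80,20))
    rep(n,'platetop',sel(P,143,152,470,540,-80,20))
    rep(n,'rack',sel(P,30,40,440,580,-80,40))
    rep(n,'bottle',sel(P,60,110,590,680,80,200))
    rep(n,'cup',sel(P,35,55,540,600,180,270))
    rep(n,'scrw',sel(P,125,144,530,565,70,140))
E
```

```text
top grip 138 mean [511.7 218.7] dir -162.5 zmed 109.1 rect [511.7 218.9] [43.3 16. ]
top bar 271 mean [510.9 217.8] dir -161.9 zmed 80.2 rect [511.8 218.8] [127.1  16.4]
top sock 474 mean [492.4  98.6] dir 169.0 zmed 68.8 rect [492.3 100.1] [75.  76.9]
enc 492.3114013671875 99.10609436035156 38.60579299926758
circ [492.4  99.3] 38.0
top panel 136 mean [561.1 111.2] dir 99.6 zmed 150.0 rect [554.4 110.2] [25.8 68.4]
top plate 111 mean [505.3 -15.4] dir 92.6 zmed 145.8 rect [505.3 -19. ] [ 7.9 62.7]
top platetop 74 mean [505.3 -19.5] dir 93.3 zmed 146.7 rect [505.2 -19.1] [ 7.7 41.4]
top rack 229 mean [505.5 -16.8] dir 93.3 zmed 36.9 rect [505.2 -19.7] [25.4 83.8]
top bottle 97 mean [603.6 112.2] dir 90.1 zmed 66.8 rect [604.7 112.2] [23.8 24.1]
top cup 32 mean [571.9 223.2] dir -148.5 zmed 40.7 rect [572.1 225. ] [26.4 18.7]
top scrw 23 mean [555.1 109.3] dir 99.5 zmed 138.7 rect [550.5 109.8] [18.2 57.9]
scene grip 151 mean [509.2 221.8] dir -163.7 zmed 109.7 rect [510.8 221. ] [43.2 16.7]
scene bar 426 mean [504.9 222.5] dir -161.3 zmed 80.0 rect [509.9 220.9] [127.   17.9]
scene sock 476 mean [490.3 102.8] dir 161.0 zmed 68.6 rect [491.7 101.4] [75.2 77.9]
enc 492.1026611328125 101.49163055419922 39.7221565246582
circ [491.5 101.6] 38.3
scene panel 129 mean [559.5 114.1] dir 100.6 zmed 150.0 rect [553.9 111.8] [26.4 68. ]
scene plate 273 mean [502.1 -13.2] dir 90.4 zmed 124.6 rect [503.9 -18.1] [ 9.3 66.2]
scene platetop 57 mean [503.7 -17. ] dir 92.3 zmed 146.0 rect [504.1 -18. ] [ 8.6 43. ]
scene rack 196 mean [499.5  -9.3] dir 87.2 zmed 36.1 rect [503.8 -16.3] [25.5 84. ]
scene bottle 92 mean [601.9 119.2] dir -165.4 zmed 75.5 rect [604.8 120.7] [22.6 15.6]
scene cup 45 mean [564.7 237.6] dir -160.6 zmed 39.7 rect [567.4 236.4] [26.  15.9]
scene scrw 116 mean [556.9 111.4] dir 100.6 zmed 136.7 rect [550.7 108.7] [20.3 60.1]
```

```bash
cat > st.py <<'E'
from h import *
def st():
    s=readout.read_state(); M=Rot.from_quat(s['ee_rot']).as_matrix()
    print('t',round(s['clock'],2),'p',s['position'].round(1),'jaw',np.degrees(np.arctan2(M[1,1],M[0,1])).round(2),'xax',M[:,0].round(3),'F',s['contact_force'].round(1),'T',s['wrist_torque'].round(2),'w',round(s['gripper_width'],1),'j',s['joints'].round(3)); return s
if __name__=='__main__': st()
E
python3 st.py
```

```text
t 0.1 p [ 153.8 -605.2  230.4] jaw 104.24 xax [-0.001  0.002 -1.   ] F [0.2 0.2 0.2] T [ 0.04 -0.01  0.02] w 85.7 j [-1.063  0.385  0.007 -0.    -1.194 -0.259]
```

Request:
arm_command(increments=[[[0,0,0],[25,35,5],0],[[0,0,0],[50,70,10],0],[[0,0,0],[75,105,15],0],[[0,0,0],[100,140,20],0],[[0,0,0],[125,175,25],0]])

```text
clock: 0.6
position: [279.3, -428.6, 255.1]
ee_rot: [-0.087, 0.702, 0.088, 0.701]
contact_force: [0.8, -0.8, -0.6]
gripper_width: 85.7
```

```bash
python3 st.py
```

```text
t 0.6 p [ 279.3 -428.6  255.1] jaw 104.22 xax [-0.001  0.003 -1.   ] F [ 0.8 -0.8 -0.6] T [-0.03 -0.09  0.01] w 85.7 j [-6.760e-01  1.750e-01 -2.240e-01 -1.000e-03 -1.174e+00 -6.460e-01]
```

Request:
arm_command(increments=[[[0,0,0],[24,40,0],0],[[0,0,0],[48,80,0],0],[[0,0,0],[72,120,0],0],[[0,0,0],[96,160,0],0],[[0,0,0],[120,200,0],0]])

```text
clock: 1.1
position: [399.6, -226.7, 255.0]
ee_rot: [-0.087, 0.702, 0.089, 0.701]
contact_force: [1.6, -1.2, -0.3]
gripper_width: 85.5
```

Request:
arm_command(increments=[[[0,0,0],[10,48,0],0],[[0,0,0],[20,96,0],0],[[0,0,0],[30,144,0],0],[[0,0,0],[40,190,0],0],[[0,0,4],[50,230,0],0]])

```text
clock: 1.6
position: [449.3, 5.5, 254.9]
ee_rot: [-0.112, 0.698, 0.114, 0.698]
contact_force: [0.6, -0.6, -0.3]
gripper_width: 85.5
```

Request:
arm_command(increments=[[[0,0,0],[12,46,0],0],[[0,0,0],[24,92,0],0],[[0,0,0],[36,138,-10],0],[[0,0,0],[48,180,-20],0],[[0,0,0],[60,215,-25],0]])

```text
clock: 2.1
position: [508.8, 222.6, 228.5]
ee_rot: [-0.113, 0.699, 0.114, 0.697]
contact_force: [-0.0, -0.2, 0.2]
gripper_width: 85.6
```

Run:
```python
from st import *
st()
for n in('scene','top'): 
    im,d=grab(n)
a=load('top')[0][120:290,150:320];b=load('scene')[0][110:290,160:340]
cv2.imwrite('pics/a1.png',np.hstack([cv2.resize(x,(400,400),interpolation=cv2.INTER_CUBIC) for x in(a,b)]))
```

```text
t 2.1 p [508.8 222.6 228.5] jaw 108.46 xax [-0.003  0.002 -1.   ] F [-0.  -0.2  0.2] T [-0.03 -0.03 -0.02] w 85.6 j [ 0.702  0.27  -0.166 -0.004 -1.136 -1.949]
```

View pics/a1.png

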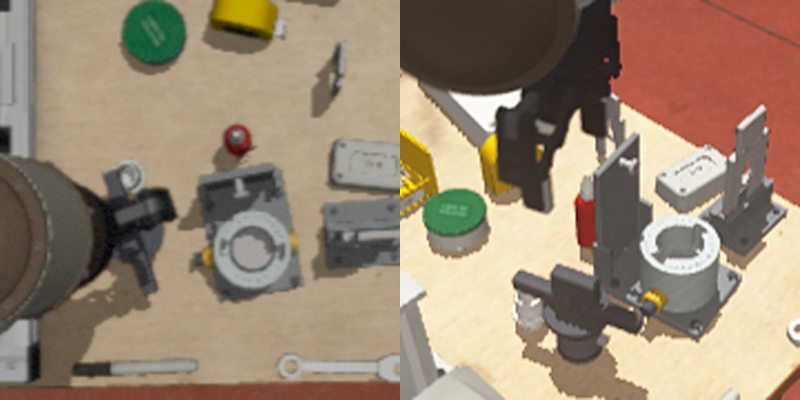

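Request:
arm_command(increments=[[[0,0,0],[2,-2.5,-35],0],[[0,0,0],[2,-2.5,-75],0],[[0,0,0],[2,-2.5,-110],0],[[0,0,0],[2,-2.5,-138],0],[[0,0,0],[2,-2.5,-147],0]])

```text
clock: 2.7
position: [509.6, 219.4, 77.5]
ee_rot: [-0.114, 0.701, 0.113, 0.694]
contact_force: [0.7, -0.5, -0.3]
gripper_width: 85.4
```

Request:
arm_command(increments=[[[0,0,0],[0,0,0],1],[[0,0,0],[0,0,0],1],[[0,0,0],[0,0,0],1],[[0,0,0],[0,0,0],1],[[0,0,0],[0,0,0],1]])

```text
clock: 3.2
position: [510.2, 219.7, 78.7]
ee_rot: [-0.114, 0.701, 0.114, 0.695]
contact_force: [0.5, -1.2, 1.7]
gripper_width: 15.1
```

Request:
arm_command(increments=[[[0,0,0],[0,0,0],1],[[0,0,0],[0,0,0],1],[[0,0,0],[0,0,10],1],[[0,0,0],[0,0,30],1],[[0,0,0],[0,0,50],1]])

```text
clock: 3.7
position: [509.9, 219.5, 129.2]
ee_rot: [-0.114, 0.701, 0.114, 0.695]
contact_force: [0.4, 0.6, -2.9]
gripper_width: 15.3
```

```bash
python3 st.py
```

```text
t 3.7 p [509.9 219.5 129.2] jaw 108.55 xax [-0.009 -0.002 -1.   ] F [ 0.4  0.6 -2.9] T [ 0.09 -0.   -0.01] w 15.3 j [ 0.696  0.367 -0.298 -0.005 -0.914 -1.941]
```

Request:
arm_command(increments=[[[0,0,7],[0,0,25],1],[[0,0,14],[0,0,50],1],[[0,0,21],[-4,-20,50],1],[[0,0,29],[-8,-45,50],1],[[0,0,37],[-10,-70,50],1]])

```text
clock: 4.2
position: [499.1, 148.8, 179.7]
ee_rot: [-0.333, 0.627, 0.33, 0.622]
contact_force: [0.2, -0.1, -2.6]
gripper_width: 15.0
```

Request:
arm_command(increments=[[[0,0,8],[-2,-20,0],1],[[0,0,16],[-5,-40,0],1],[[0,0,24],[-8,-50,0],1],[[0,0,29.5],[-8,-50,0],1],[[0,0,29.5],[-8,-50,0],1]])

```text
clock: 4.7
position: [490.8, 98.4, 180.1]
ee_rot: [-0.481, 0.522, 0.478, 0.517]
contact_force: [-0.4, -0.8, -3.0]
gripper_width: 15.0
```

Run:
```python
from m import *
from st import st
s=st(); z=s['position'][2]-78.7
for n in('top','scene'):
    im,d=grab(n)
    P=cloud(n,d).reshape(-1,3); P=P[np.isfinite(P).all(1)]
    rep(n,'bar',sel(P,z+70,z+84,440,540,20,190))
    rep(n,'grip',sel(P,z+84,z+112,440,540,60,140))
    rep(n,'flange',sel(P,z+60,z+67.5,440,540,50,150))
    q=sel(P,z+56,z+67.5,440,540,60,140)
    if len(q): print(cv2.minEnclosingCircle(q[:,:2].astype(np.float32)))
    rep(n,'body',sel(P,z+5,z+56,440,540,60,140))
a=load('top')[0][120:290,150:320];b=load('scene')[0][110:290,160:340]
cv2.imwrite('pics/a2.png',np.hstack([cv2.resize(x,(400,400),interpolation=cv2.INTER_CUBIC) for x in(a,b)]))
```

```text
t 4.7 p [490.8  98.4 180.1] jaw 175.37 xax [-0.002 -0.009 -1.   ] F [-0.4 -0.8 -3. ] T [ 0.1  -0.03 -0.03] w 15.0 j [ 0.527  0.222 -0.369  0.008 -0.986 -0.612]
top bar 0 mean [nan nan] dir nan zmed nan rect [0. 0.] [0. 0.]
top grip 0 mean [nan nan] dir nan zmed nan rect [0. 0.] [0. 0.]
top flange 0 mean [nan nan] dir nan zmed nan rect [0. 0.] [0. 0.]
top body 0 mean [nan nan] dir nan zmed nan rect [0. 0.] [0. 0.]
scene bar 312 mean [487.3 124.8] dir 82.2 zmed 180.7 rect [482.8 105.1] [126.9  22.8]
scene grip 297 mean [484.4 112.7] dir -152.9 zmed 203.4 rect [485.4 105.9] [40.2 33.2]
scene flange 295 mean [477.4 106.8] dir 49.5 zmed 165.9 rect [483.2 103.1] [69.3 57.7]
((485.1048889160156, 101.27225494384766), 35.87237548828125)
scene body 299 mean [479.3 116.4] dir -136.1 zmed 129.6 rect [482.9 112.3] [43.7 30.2]
  avg = a.mean(axis, **keepdims_kw)
  ret = um.true_divide(
m.py:3: RuntimeWarning: Degrees of freedom <= 0 for slice
  w,V=np.linalg.eigh(np.cov(q[:,:2].T)); r=cv2.minAreaRect(q[:,:2].astype(np.float32))
  c *= np.true_divide(1, fact)
  c *= np.true_divide(1, fact)
m.py:4: RuntimeWarning: Mean of empty slice.
  print(n,l,len(q),'mean',q[:,:2].mean(0).round(1),'dir',np.degrees(np.arctan2(V[1,1],V[0,1])).round(1),'zmed',np.median(q[:,2]).round(1),'rect',np.round(r[0],1),np.round(r[1],1))
  return _methods._mean(a, axis=axis, dtype=dtype,
  ret = ret.dtype.type(ret / rcount)
```

View pics/a2.png

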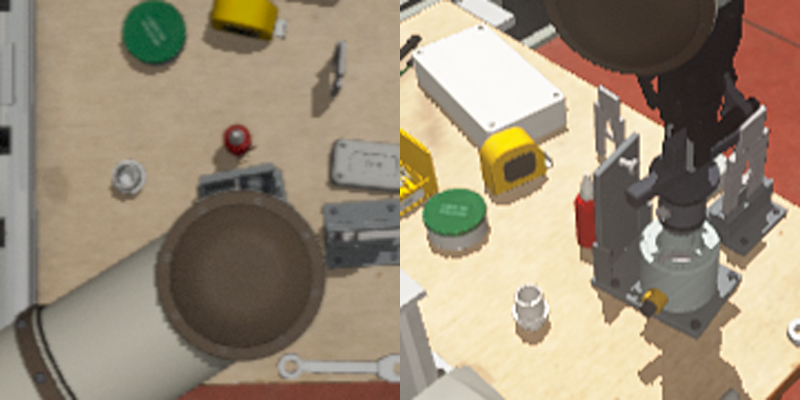

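Run:
```python
from m import *
from st import st
s=st(); z=s['position'][2]-78.7
im,d=load('scene'); P=cloud('scene',d).reshape(-1,3); P=P[np.isfinite(P).all(1)]
a=np.radians(85.37); u=np.array([np.cos(a),np.sin(a)]); v=np.array([-u[1],u[0]]); c0=s['position'][:2]
q=sel(P,z+60,z+90,400,560,10,200); U=(q[:,:2]-c0)@u; V=(q[:,:2]-c0)@v
top=(abs(q[:,2]-(z+81))<2.5)
for lo,hi in((-75,-35),(35,75)):
    m=(U>lo)&(U<hi)&(abs(V)<14); mt=m&top
    print(lo,m.sum(),'U',U[m].min().round(1),U[m].max().round(1),'topV',np.percentile(V[mt],[2,50,98]).round(1) if mt.sum() else None,'zmax',q[m][:,2].max().round(1), 'Ntop',mt.sum())
    # fit line of top centres
f=sel(P,z+62,z+68,400,560,10,200); F=np.c_[(f[:,:2]-c0)@u,(f[:,:2]-c0)@v]; print('flange U',F[:,0].min(),F[:,0].max(),'V',F[:,1].min(),F[:,1].max(),np.median(f[:,2])-z)
# outer edge fit of flange at radius 32
side=sel(P,z+57,z+67,400,560,10,200)
W=np.c_[(side[:,:2]-c0)@u,(side[:,:2]-c0)@v]; W=W[np.hypot(*W.T)>28]; W=W[np.hypot(*W.T)<37]
print('circ',circ(W),len(W))
b=sel(P,z+36,z+56,400,560,10,200);B=np.c_[(b[:,:2]-c0)@u,(b[:,:2]-c0)@v];B=B[(np.hypot(*B.T)<28)]
print('body circ (U,V)',circ(B),len(B))
print('z offset', z)
```

```text
t 4.8 p [491.1  98.9 180. ] jaw 175.3 xax [-0.001 -0.009 -1.   ] F [ 0.7  0.8 -2.1] T [0.04 0.01 0.02] w 15.2 j [ 0.528  0.223 -0.368  0.008 -0.986 -0.614]
-75 49 U -58.8 -35.1 topV [ 6.9  8.2 10. ] zmax 182.4 Ntop 16
35 178 U 35.0 68.2 topV [-5.6  3.1  9.6] zmax 184.4 Ntop 107
flange U -50.6133303909305 62.27141542073677 V -29.056264252782956 33.608208118738524 64.73741183734658
circ (array([2.69517483, 1.87068142]), np.float64(30.11344112004389)) 151
body circ (U,V) (array([4.07215414, 2.00291227]), np.float64(20.779353879205907)) 67
z offset 101.26793255334861
```

Request:
arm_command(increments=[[[0,0,0],[2,-1,-10],1],[[0,0,0],[2,-1,-20],1],[[0,0,0],[2,-1,-28],1],[[0,0,0],[2,-1,-35],1],[[0,0,0],[2,-1,-35],1]])

```text
clock: 5.3
position: [492.2, 97.6, 143.4]
ee_rot: [-0.481, 0.524, 0.477, 0.517]
contact_force: [-0.3, 0.4, -2.9]
gripper_width: 15.5
```

Request:
arm_command(increments=[[[0,0,0],[0,0,-2],1],[[0,0,0],[0,0,-4],1],[[0,0,0],[0,0,-6],1],[[0,0,0],[0,0,-8],1],[[0,0,0],[0,0,-10],1]])

```text
clock: 5.8
position: [492.3, 97.6, 133.4]
ee_rot: [-0.481, 0.524, 0.477, 0.517]
contact_force: [-0.1, 0.4, -2.4]
gripper_width: 15.2
```

```bash
python3 st.py
```

```text
t 5.8 p [492.3  97.6 133.4] jaw 175.28 xax [-0.004 -0.01  -1.   ] F [-0.1  0.4 -2.4] T [0.01 0.01 0.  ] w 15.2 j [ 0.524  0.279 -0.426  0.008 -0.874 -0.611]
```

Request:
arm_command(increments=[[[0,0,0],[0,0,-3],1],[[0,0,0],[0,0,-6],1],[[0,0,0],[0,0,-9],1],[[0,0,0],[0,0,-12],1],[[0,0,0],[0,0,-14],1]])

```text
clock: 6.3
position: [492.2, 97.5, 119.0]
ee_rot: [-0.48, 0.524, 0.477, 0.517]
contact_force: [1.4, -0.6, -2.3]
gripper_width: 15.1
```

Request:
arm_command(increments=[[[0,0,0],[0,0,-2],1],[[0,0,0],[0,0,-4],1],[[0,0,0],[0,0,-6],1],[[0,0,0],[0,0,-8],1],[[0,0,0],[0,0,-8],1]])

```text
clock: 6.8
position: [492.3, 97.5, 111.2]
ee_rot: [-0.481, 0.524, 0.477, 0.517]
contact_force: [-1.4, -0.5, 0.7]
gripper_width: 15.1
```

```bash
python3 st.py
```

```text
t 6.8 p [492.3  97.5 111.2] jaw 175.29 xax [-0.004 -0.01  -1.   ] F [-1.4 -0.5  0.7] T [-0.    0.38  0.07] w 15.1 j [ 0.524  0.308 -0.453  0.009 -0.818 -0.612]
```

Request:
arm_command(increments=[[[0,0,0],[0,0,-4],1],[[0,0,0],[0,0,-8],1],[[0,0,0],[0,0,-12],1],[[0,0,0],[0,0,-16],1],[[0,0,0],[0,0,-16],1]])

```text
clock: 7.3
position: [492.6, 97.5, 96.0]
ee_rot: [-0.481, 0.523, 0.477, 0.516]
contact_force: [-3.2, 0.5, 10.7]
gripper_width: 15.0
```

```bash
python3 st.py
```

```text
t 7.3 p [492.6  97.5  96. ] jaw 175.34 xax [-0.004 -0.011 -1.   ] F [-3.2  0.5 10.7] T [-0.05  1.29  0.03] w 15.0 j [ 0.524  0.33  -0.47   0.01  -0.779 -0.613]
```

Request:
arm_command(increments=[[[0,0,-5],[0,0.2,-1],1],[[0,0,-12],[-0.2,0.5,-1],1],[[0,0,-19],[-0.4,0.8,-1],1],[[0,0,-26],[-0.6,1,-1],1],[[0,0,-33],[-0.8,1.2,-1],1]])

```text
clock: 7.8
position: [492.8, 98.9, 96.5]
ee_rot: [-0.312, 0.638, 0.31, 0.632]
contact_force: [-2.8, -0.6, 10.2]
gripper_width: 15.2
```

```bash
python3 st.py
```

```text
t 7.8 p [492.8  98.9  96.5] jaw 142.14 xax [-0.007 -0.007 -1.   ] F [-2.8 -0.6 10.2] T [-0.14  1.02  0.14] w 15.2 j [ 0.523  0.33  -0.465  0.004 -0.785 -1.186]
```

Request:
arm_command(increments=[[[0,0,-7],[-0.7,0.2,-1.5],1],[[0,0,-15],[-1.2,0.4,-1.5],1],[[0,0,-23],[-1.7,0.5,-1.5],1],[[0,0,-31],[-2,0.6,-1.5],1],[[0,0,-38],[-2.2,0.6,-1.5],1]])

```text
clock: 8.3
position: [492.1, 100.0, 96.8]
ee_rot: [-0.086, 0.704, 0.086, 0.7]
contact_force: [-2.2, -1.2, 9.9]
gripper_width: 15.4
```

Request:
arm_command(increments=[[[0,0,-2],[0,0,0],1],[[0,0,-4],[0,0,0],1],[[0,0,-4],[0,0,0],1],[[0,0,-4],[0,0,0],1],[[0,0,-4],[0,0,0],1]])

```text
clock: 8.8
position: [492.3, 100.0, 97.9]
ee_rot: [-0.061, 0.706, 0.061, 0.703]
contact_force: [-3.6, -0.2, 8.8]
gripper_width: 15.3
```

```bash
python3 st.py
```

```text
t 8.8 p [492.3 100.   97.9] jaw 99.95 xax [-0.005 -0.    -1.   ] F [-3.6 -0.2  8.8] T [ 0.08  1.39 -0.01] w 15.3 j [ 0.523  0.327 -0.463 -0.003 -0.785 -1.917]
```

Request:
arm_command(increments=[[[0,0,0],[-0.5,0,2],1],[[0,0,0],[-0.5,0,4],1],[[0,0,0],[-0.5,0,4.5],1],[[0,0,0],[-0.5,0,4.5],1],[[0,0,0],[-0.5,0,4.5],1]])

```text
clock: 9.3
position: [492.1, 100.1, 102.7]
ee_rot: [-0.061, 0.706, 0.062, 0.703]
contact_force: [-2.3, -0.8, 5.3]
gripper_width: 15.1
```

```bash
python3 st.py
```

```text
t 9.3 p [492.1 100.1 102.7] jaw 99.97 xax [-0.004  0.    -1.   ] F [-2.3 -0.8  5.3] T [-0.07  0.57 -0.02] w 15.1 j [ 0.523  0.319 -0.459 -0.003 -0.796 -1.918]
```

Request:
arm_command(increments=[[[0,0,0],[0,0,0],0],[[0,0,0],[0,0,0],0],[[0,0,0],[0,0,0],0],[[0,0,0],[0,0,0],0],[[0,0,0],[0,0,0],0]])

```text
clock: 9.8
position: [492.1, 100.1, 102.5]
ee_rot: [-0.061, 0.706, 0.062, 0.703]
contact_force: [-0.2, 0.0, 0.0]
gripper_width: 85.0
```

Request:
arm_command(increments=[[[0,0,0],[0,0,25],0],[[0,0,0],[0,0,60],0],[[0,0,0],[0,0,100],0],[[0,0,0],[0,0,130],0],[[0,0,0],[0,0,140],0]])

```text
clock: 10.3
position: [493.7, 100.7, 246.2]
ee_rot: [-0.061, 0.704, 0.062, 0.705]
contact_force: [0.1, 0.0, -0.1]
gripper_width: 85.5
```

Request:
arm_command(increments=[[[0,0,8],[0,-35,0],0],[[0,0,16],[0,-70,0],0],[[0,0,24],[5,-100,0],0],[[0,0,32],[8,-115,0],0],[[0,0,40],[10,-118,0],0]])

```text
clock: 10.8
position: [503.1, -19.0, 245.0]
ee_rot: [-0.298, 0.641, 0.301, 0.64]
contact_force: [0.1, 0.1, -0.1]
gripper_width: 85.5
```

Run:
```python
from m import *
from st import st
st()
for n in('scene','top'):
    im,d=grab(n); P=cloud(n,d).reshape(-1,3); P=P[np.isfinite(P).all(1)]
    for l,b in (('bar',(98,110,420,570,60,140)),('grip',(128,142,450,530,70,130)),('flange',(84,93,440,530,60,140))):
        q=sel(P,*b)
        if len(q)>5: rep(n,l,q)
a=load('top')[0][120:290,150:320];b=load('scene')[0][110:290,180:360]
cv2.imwrite('pics/a3.png',np.hstack([cv2.resize(x,(400,400),interpolation=cv2.INTER_CUBIC) for x in(a,b)]))
```

```text
t 10.8 p [503.1 -19.  245. ] jaw 140.17 xax [-0.002  0.003 -1.   ] F [ 0.1  0.1 -0.1] T [ 0.06 -0.02 -0.  ] w 85.5 j [ 0.283  0.168 -0.258 -0.004 -1.146 -0.976]
scene bar 421 mean [498.  105.4] dir -171.0 zmed 104.1 rect [497.7 112.5] [ 58.3 135.3]
scene grip 146 mean [491.1 103.4] dir -168.8 zmed 133.3 rect [491.8 101.7] [42.4 17.3]
scene flange 279 mean [487.3 116.4] dir -162.3 zmed 88.6 rect [486.5 107.9] [71.9 48.3]
top bar 93 mean [535.5 106.8] dir -173.9 zmed 104.7 rect [538.9 105. ] [42.4 48.5]
top flange 53 mean [514.7 102. ] dir 94.6 zmed 88.4 rect [509.4  97.3] [53.2 31.2]
```

View pics/a3.png

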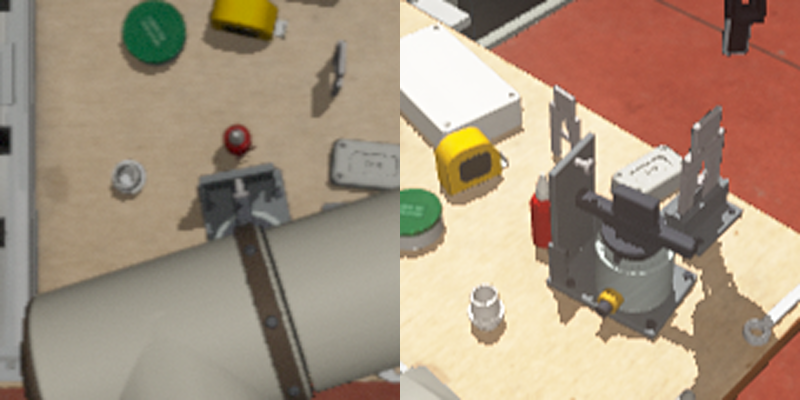

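Request:
arm_command(increments=[[[0,0,8],[2,0,0],0],[[0,0,16],[2,0,0],0],[[0,0,24],[2,0,0],0],[[0,0,32],[2,0,-10],0],[[0,0,40],[2,0,-20],0]])

```text
clock: 11.4
position: [505.0, -17.5, 224.3]
ee_rot: [-0.499, 0.5, 0.502, 0.499]
contact_force: [-0.3, -1.0, -0.1]
gripper_width: 85.7
```

Request:
arm_command(increments=[[[0,0,2.8],[0,0,-25],0],[[0,0,2.8],[0,0,-55],0],[[0,0,2.8],[0,0,-85],0],[[0,0,2.8],[0,0,-103],0],[[0,0,2.8],[0,0,-108],0]])

```text
clock: 11.9
position: [503.0, -17.4, 113.6]
ee_rot: [-0.509, 0.49, 0.514, 0.486]
contact_force: [-0.1, 0.5, -0.2]
gripper_width: 85.4
```

```bash
python3 st.py
```

```text
t 11.9 p [503.  -17.4 113.6] jaw -177.29 xax [-0.01  0.   -1.  ] F [-0.1  0.5 -0.2] T [-0.05  0.03  0.  ] w 85.4 j [ 0.287  0.309 -0.439 -0.004 -0.832 -0.236]
```

Request:
arm_command(increments=[[[0,-0.6,0],[2,-1.5,1],0],[[0,-0.6,0],[2,-1.5,1],0],[[0,-0.6,0],[2,-1.5,1],0.3],[[0,-0.6,0],[2,-1.5,1],1],[[0,-0.6,0],[2,-1.5,1],1]])

```text
clock: 12.4
position: [505.4, -18.8, 115.3]
ee_rot: [0.512, -0.487, -0.511, -0.489]
contact_force: [-0.3, 0.5, -0.8]
gripper_width: 43.9
```

Request:
arm_command(increments=[[[0,0,0],[0,0,0],1],[[0,0,0],[0,0,0],1],[[0,0,0],[0,0,0],1],[[0,0,0],[0,0,0],1],[[0,0,0],[0,0,0],1]])

```text
clock: 12.9
position: [505.8, -18.8, 115.6]
ee_rot: [0.512, -0.487, -0.511, -0.489]
contact_force: [0.8, 0.7, 3.6]
gripper_width: 7.2
```

```bash
python3 st.py
```

```text
t 12.9 p [505.8 -18.8 115.6] jaw -177.3 xax [ 0.003  0.001 -1.   ] F [0.8 0.7 3.6] T [-0.01 -0.07 -0.01] w 7.2 j [ 0.284  0.305 -0.441  0.    -0.822 -0.237]
```

Request:
arm_command(increments=[[[0,0,0],[0,0,15],1],[[0,0,0],[0,0,45],1],[[0,0,0],[0,0,85],1],[[0,0,0],[0,0,125],1],[[0,0,0],[0,0,145],1]])

```text
clock: 13.4
position: [506.6, -18.7, 263.7]
ee_rot: [0.513, -0.486, -0.51, -0.49]
contact_force: [1.4, 0.1, -1.4]
gripper_width: 6.9
```

Request:
arm_command(increments=[[[0,0,2],[6,35,0],1],[[0,0,4],[12,70,0],1],[[0,0,6],[20,100,0],1],[[0,0,7.4],[26,122,0],1],[[0,0,7.4],[28,126,0],1]])

```text
clock: 13.9
position: [534.3, 109.3, 262.3]
ee_rot: [0.543, -0.452, -0.542, -0.455]
contact_force: [0.0, 0.0, -1.5]
gripper_width: 7.1
```

Run:
```python
from m import *
from st import st
s=st(); z=s['position'][2]-107.6
for n in('scene','top'):
    im,d=grab(n); P=cloud(n,d).reshape(-1,3); P=P[np.isfinite(P).all(1)]
    for l,b in (('plate',(z+2,z+142,500,570,50,160)),('panel148',(148.3,154,545,600,60,160)),('bar',(101,110,420,570,60,140)),('grip',(130,139,450,530,70,130))):
        q=sel(P,*b)
        if len(q)>5: rep(n,l,q)
b=load('scene')[0][90:270,180:360]
c=cv2.resize(b,(600,600),interpolation=cv2.INTER_CUBIC); cv2.imwrite('pics/a4.png',c)
```

```text
t 13.9 p [534.3 109.3 262.3] jaw -169.75 xax [ 0.004  0.002 -1.   ] F [ 0.   0.  -1.5] T [-0.05  0.06 -0.04] w 7.1 j [ 0.499  0.225 -0.141  0.    -1.199 -0.32 ]
scene plate 1070 mean [528.8 116.9] dir 98.0 zmed 233.7 rect [530.1 111. ] [61.6 32.4]
scene panel148 55 mean [559.3 128.6] dir 101.3 zmed 150.4 rect [562.4 114.4] [ 8.7 66.8]
scene bar 338 mean [494.8 105.3] dir -168.9 zmed 104.3 rect [495.3 100.2] [132.2  59.6]
scene grip 130 mean [491.3 102.9] dir -169.6 zmed 133.2 rect [492.2 102.3] [43.2 17.5]
top bar 80 mean [443.5  91.3] dir -169.2 zmed 104.5 rect [443.4  91.3] [24.6 15.4]
```

View pics/a4.png

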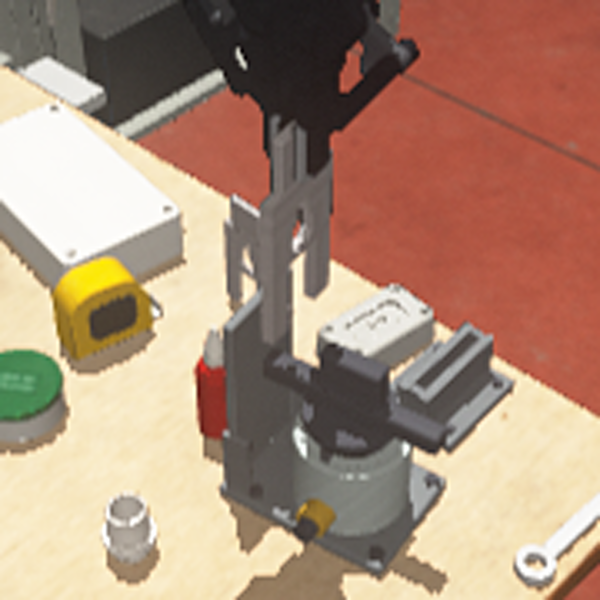

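Run:
```python
from m import *
s=readout.read_state(); z=s['position'][2]-107.6; print('z',z)
P=cloud('scene',load('scene')[1]).reshape(-1,3); P=P[np.isfinite(P).all(1)]
a=np.radians(10.0); u=np.array([np.cos(a),np.sin(a)]); v=np.array([-u[1],u[0]]); c0=np.array([492.2,102.3])
H=np.c_[(P[:,:2]-c0)@u,(P[:,:2]-c0)@v,P[:,2]-z]
q=H[(H[:,2]>-5)&(H[:,2]<103)&(H[:,0]>20)&(H[:,0]<60)&(abs(H[:,1])<50)]
for lo in range(0,100,10):
    r=q[(q[:,2]>=lo)&(q[:,2]<lo+10)&(q[:,0]<42)]
    if len(r): print(lo,len(r),'v',r[:,1].min().round(1),r[:,1].max().round(1),'x med',np.median(r[:,0]).round(1), 'inner', np.sort(np.diff(np.sort(r[:,1])))[-1].round(1), 'gap at',np.sort(r[:,1])[np.diff(np.sort(r[:,1])).argmax():][:2].round(1))
f=q[(q[:,0]<42)&(abs(q[:,1])<28)]; A=np.c_[f[:,1:],np.ones(len(f))]; k=np.linalg.lstsq(A,f[:,0],rcond=None)[0]; print('face x= a*v+b*z+c',k.round(3), 'v->deg',np.degrees(k[0]).round(2))
print('zmin',q[:,2].min(), 'tcp housing scene-frame', (s['position'][:2]-c0)@u,(s['position'][:2]-c0)@v)
# same extents for panel & cart bar, lateral
p=H[(abs(H[:,0]-72)<6)&(H[:,2]+z>148.3)&(H[:,2]+z<154)&(abs(H[:,1])<45)]; print('panel top x',p[:,0].min(),p[:,0].max(),'v',p[:,1].min(),p[:,1].max())
w=H[(H[:,0]>63)&(H[:,0]<72)&(H[:,2]+z>85)&(H[:,2]+z<145)&(H[:,1]>5)&(H[:,1]<33)]; print('panel face x',np.median(w[:,0]))
```

```text
z 154.92866650577562
0 43 v -31.5 32.8 x med 38.5 inner 26.6 gap at [-12.6  14. ]
10 50 v -30.0 33.4 x med 38.3 inner 29.3 gap at [-14.1  15.2]
20 46 v -29.9 33.4 x med 38.1 inner 28.7 gap at [-13.8  14.9]
30 49 v -30.7 32.7 x med 38.2 inner 28.4 gap at [-13.4  15. ]
40 54 v -29.6 33.9 x med 38.1 inner 4.6 gap at [ 7.7 12.3]
50 83 v -32.4 34.4 x med 38.2 inner 3.5 gap at [-27.9 -24.4]
60 61 v -31.0 33.2 x med 38.0 inner 22.0 gap at [-10.2  11.8]
70 71 v -31.9 32.6 x med 38.1 inner 10.0 gap at [-4.5  5.5]
80 74 v -31.7 32.2 x med 37.9 inner 4.5 gap at [0.4 5. ]
90 76 v -31.0 34.5 x med 37.8 inner 3.4 gap at [-4.4 -1. ]
face x= a*v+b*z+c [-9.0000e-03 -8.0000e-03  3.8666e+01] v->deg -0.52
zmin -1.7992223625401778 tcp housing scene-frame 42.15715831654214 -1.9908303787343191
panel top x 66.55808472882703 75.58863514014233 v -33.71685233985608 33.079558944374405
panel face x 67.67549300884471
```

Run:
```python
from m import *
# fresh look is occluded: use a mask from image saved at first via pics? scene.npz is overwritten -> use current
for n in('scene',):
    P=cloud(n,load(n)[1]).reshape(-1,3); P=P[np.isfinite(P).all(1)]
    a=np.radians(10.0); u=np.array([np.cos(a),np.sin(a)]); v=np.array([-u[1],u[0]]); c0=np.array([492.2,102.3])
    H=np.c_[(P[:,:2]-c0)@u,(P[:,:2]-c0)@v,P[:,2]]
    q=H[(H[:,2]>128)&(H[:,2]<153)&(H[:,0]>45)&(H[:,0]<65)&(abs(H[:,1])<20)]; print(len(q),q.round(1)[:15])
    g=H[(H[:,2]>130)&(H[:,2]<139)&(abs(H[:,0])<18)&(abs(H[:,1])<14)]; print('grip top',g[:,1].min(),g[:,1].max())
    b=H[(H[:,2]>103.3)&(H[:,2]<108)&(abs(H[:,0])>26)&(abs(H[:,0])<62)&(abs(H[:,1])<14)]; print('bar top v',np.percentile(b[:,1],[2,98]), len(b))
```

```text
4 [[ 48.7  -4.4 148.1]
 [ 50.3  -7.  142.4]
 [ 48.4  -4.1 142.8]
 [ 49.8  -6.2 137.6]]
grip top -8.988047910145733 8.755273158745137
bar top v [-7.42162503  7.47349423] 163
```

Request:
arm_command(increments=[[[0,0,0],[0,-0.9,-10],1],[[0,0,0],[0,-0.9,-22],1],[[0,0,0],[0,-0.9,-34],1],[[0,0,0],[0,-0.9,-43],1],[[0,0,0],[0,-0.9,-45],1]])

```text
clock: 14.5
position: [533.1, 106.0, 215.6]
ee_rot: [0.542, -0.454, -0.542, -0.454]
contact_force: [-0.2, -0.1, -1.9]
gripper_width: 7.0
```

```bash
python3 st.py
```

```text
t 14.5 p [533.1 106.  215.6] jaw -169.9 xax [ 0.001  0.    -1.   ] F [-0.2 -0.1 -1.9] T [0.   0.01 0.03] w 7.0 j [ 0.495  0.258 -0.218  0.    -1.093 -0.319]
```

```bash
cat > pl.py <<'E'
from m import *
from st import st
s=st(); im,d=grab('scene'); st(); z=s['position'][2]-107.6; print('edge z',z)
P=cloud('scene',d).reshape(-1,3); P=P[np.isfinite(P).all(1)]
a=np.radians(10.0); u=np.array([np.cos(a),np.sin(a)]); v=np.array([-u[1],u[0]]); c0=np.array([492.2,102.3])
H=np.c_[(P[:,:2]-c0)@u,(P[:,:2]-c0)@v,P[:,2]-z]
q=H[(H[:,2]>-5)&(H[:,2]<103)&(H[:,0]>20)&(H[:,0]<66)&(abs(H[:,1])<50)]
xf=np.median(q[(q[:,2]>50)&(q[:,2]<100)][:,0]); q=q[abs(q[:,0]-xf)<3]
L=[]
for lo in range(5,100,10):
    r=np.sort(q[(q[:,2]>=lo)&(q[:,2]<lo+10)][:,1])
    if len(r)>5: g=np.diff(r).argmax(); print(lo,len(r),r[[0,-1]].round(1),'gap',r[g:g+2].round(1),'mid',r[g:g+2].mean().round(1))
f=q[abs(q[:,1])<28]; A=np.c_[f[:,1:],np.ones(len(f))]; k=np.linalg.lstsq(A,f[:,0],rcond=None)[0]
print('face x',xf.round(1),'fit',k.round(3),'tcp u,v',((s['position'][:2]-c0)@u).round(2),((s['position'][:2]-c0)@v).round(2))
g=H[(H[:,2]+z>103.3)&(H[:,2]+z<108)&(H[:,0]<-26)&(H[:,0]>-62)&(abs(H[:,1])<14)]; print('bar v',np.percentile(g[:,1],[2,98]).round(1))
w=H[(H[:,0]>63)&(H[:,0]<72)&(H[:,2]+z>85)&(H[:,2]+z<145)&(H[:,1]>5)&(H[:,1]<33)]; print('panel face x',np.median(w[:,0]) if len(w) else None)
E
python3 pl.py
```

```text
t 14.5 p [533.1 106.  215.6] jaw -169.9 xax [ 0.001  0.    -1.   ] F [-0.2 -0.1 -1.9] T [0.   0.01 0.03] w 7.0 j [ 0.495  0.258 -0.218  0.    -1.093 -0.319]
t 14.55 p [533.5 106.2 216.2] jaw -169.88 xax [ 0.002  0.001 -1.   ] F [ 0.5  0.6 -2.3] T [0.02 0.04 0.03] w 6.9 j [ 4.950e-01  2.580e-01 -2.170e-01  1.000e-03 -1.094e+00 -3.190e-01]
edge z 108.01592861891086
5 34 [-33.   30.2] gap [-16.2  15. ] mid -0.6
15 36 [-32.7  29.6] gap [-17.   14.7] mid -1.1
25 36 [-32.6  29.8] gap [-16.8  15.3] mid -0.8
35 38 [-31.2  29.9] gap [-16.6  14.5] mid -1.0
45 66 [-35.5  30.4] gap [-8.  -4.1] mid -6.1
55 51 [-34.8  30.6] gap [-3.7  7.7] mid 2.0
65 53 [-34.7  29.9] gap [-11.8   8.7] mid -1.5
75 66 [-34.7  30.5] gap [-5.3  3.1] mid -1.1
85 66 [-33.   29.6] gap [5.1 8.2] mid 6.7
95 45 [-33.2  29.9] gap [-30.9 -10.4] mid -20.6
face x 36.2 fit [-7.0000e-03 -4.0000e-03  3.6351e+01] tcp u,v 40.97 -3.44
bar v [-7.   7.5]
panel face x 67.78218447002871
```

Request:
arm_command(increments=[[[0,0,0],[1.3,1.4,-6],1],[[0,0,0],[1.3,1.4,-12],1],[[0,0,0],[1.3,1.4,-20],1],[[0,0,0],[1.3,1.4,-27],1],[[0,0,0],[1.3,1.4,-30],1]])

```text
clock: 15.05
position: [534.3, 107.5, 185.0]
ee_rot: [0.542, -0.454, -0.542, -0.454]
contact_force: [0.1, -0.8, -1.8]
gripper_width: 6.8
```

Request:
arm_command(increments=[[[0,0,0],[0,0,0],1],[[0,0,0],[0,0,0],1],[[0,0,0],[0,0,0],1],[[0,0,0],[0,0,0],1],[[0,0,0],[0,0,0],1]])

```text
clock: 15.55
position: [534.4, 107.5, 185.3]
ee_rot: [0.542, -0.454, -0.542, -0.454]
contact_force: [-0.3, 0.1, -1.5]
gripper_width: 7.0
```

```bash
python3 pl.py; python3 -c "
from h import *
cv2.imwrite('pics/a5.png',cv2.resize(load('scene')[0][110:230,210:330],(600,600),interpolation=cv2.INTER_CUBIC))"
```

```text
t 15.55 p [534.4 107.5 185.3] jaw -169.89 xax [ 0.001  0.    -1.   ] F [-0.3  0.1 -1.5] T [-0.02 -0.01  0.03] w 7.0 j [ 0.496  0.288 -0.258  0.    -1.023 -0.32 ]
t 15.6 p [534.4 107.5 185.3] jaw -169.89 xax [ 0.001  0.    -1.   ] F [-0.1  0.1 -1.9] T [ 0.06 -0.01  0.01] w 7.1 j [ 0.496  0.288 -0.259  0.    -1.023 -0.32 ]
edge z 77.72288181254643
5 20 [-19.2  31.8] gap [-19.2   4.2] mid -7.5
15 36 [-20.2  31.8] gap [-15.1   4.8] mid -5.2
25 50 [-32.3  31.5] gap [ 6.  15.5] mid 10.7
35 35 [-32.6  30.8] gap [-15.7  15.1] mid -0.3
45 57 [-32.2  31.6] gap [ 8.2 11.9] mid 10.0
55 52 [-30.6  31.5] gap [-8.2  6.2] mid -1.0
65 44 [-33.8  31.3] gap [-11.    8.4] mid -1.3
75 64 [-33.9  31.6] gap [-4.3  4.4] mid 0.1
85 64 [-34.2  32.3] gap [-1.6  2. ] mid 0.2
95 39 [-34.1  30.5] gap [-31.6   2.3] mid -14.7
face x 37.8 fit [-8.0000e-03 -3.0000e-03  3.7879e+01] tcp u,v 42.49 -2.18
bar v [-7.4  7.3]
panel face x 67.67379640622858
```

View pics/a5.png

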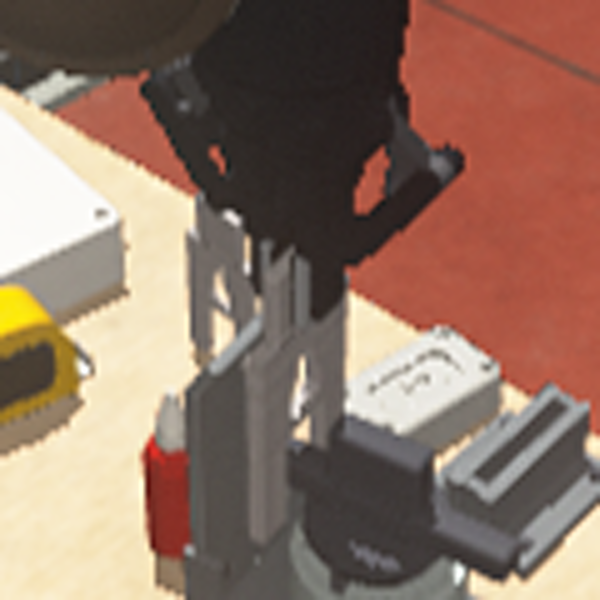

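Request:
arm_command(increments=[[[0,0,0],[2,0.5,0.3],1],[[0,0,0],[4,0.9,0.3],1],[[0,0,0],[6,1.3,0.3],1],[[0,0,0],[8,1.7,0.3],1],[[0,0,0],[9,1.9,0.3],1]])

```text
clock: 16.1
position: [543.7, 109.5, 185.5]
ee_rot: [0.542, -0.454, -0.542, -0.454]
contact_force: [0.1, 0.1, -1.7]
gripper_width: 7.5
```

```bash
python3 st.py
```

```text
t 16.1 p [543.7 109.5 185.5] jaw -169.89 xax [ 0.001  0.    -1.   ] F [ 0.1  0.1 -1.7] T [0.04 0.01 0.04] w 7.5 j [ 0.491  0.303 -0.236  0.    -1.031 -0.315]
```

Request:
arm_command(increments=[[[0,0,0],[3,0.5,0],1],[[0,0,0],[5.5,1,0],1],[[0,0,0],[8,1.4,0],1],[[0,0,0],[9.8,1.7,0],1],[[0,0,0],[9.8,1.7,0],1]])

```text
clock: 16.6
position: [553.7, 111.2, 185.4]
ee_rot: [0.542, -0.454, -0.542, -0.454]
contact_force: [0.1, -0.4, -2.0]
gripper_width: 7.2
```

```bash
python3 pl.py
```

```text
t 16.6 p [553.7 111.2 185.4] jaw -169.89 xax [ 0.001  0.    -1.   ] F [ 0.1 -0.4 -2. ] T [ 0.01 -0.04  0.03] w 7.2 j [ 0.485  0.32  -0.211  0.    -1.039 -0.309]
t 16.65 p [553.5 111.2 185.4] jaw -169.89 xax [ 0.001 -0.    -1.   ] F [-0.6  0.7 -1.6] T [-0.02  0.05  0.04] w 7.2 j [ 0.485  0.32  -0.212  0.    -1.039 -0.309]
edge z 77.819715950322
5 33 [-30.9  32.3] gap [-20.4   5.9] mid -7.3
15 42 [-31.8  32. ] gap [-16.    6.1] mid -5.0
25 50 [-29.9  32. ] gap [-16.1  -7. ] mid -11.5
35 34 [-30.9  31.5] gap [-15.5  15. ] mid -0.3
45 45 [-30.6  31.3] gap [-20.2  -3.4] mid -11.8
55 39 [-30.4  32.7] gap [-12.6   1.3] mid -5.6
65 56 [-33.6  31. ] gap [-10.   -2.1] mid -6.0
75 66 [-33.   30.7] gap [-5.3  4.1] mid -0.6
85 64 [-33.9  32.4] gap [0.  3.5] mid 1.8
95 39 [-33.4  31.6] gap [-24.8  -9.3] mid -17.0
face x 57.3 fit [-4.0000e-03 -3.0000e-03  5.7394e+01] tcp u,v 62.15 -1.89
bar v [-7.3  7.8]
panel face x 67.82594142038883
```

Request:
arm_command(increments=[[[0,0,0],[0,0,-3],1],[[0,0,0],[0,0,-6],1],[[0,0,0],[0,0,-8],1],[[0,0,0],[0,0,-10],1],[[0,0,0],[0,0,-12],1]])

```text
clock: 17.15
position: [553.5, 111.2, 173.2]
ee_rot: [0.542, -0.454, -0.542, -0.454]
contact_force: [-0.3, 0.4, -1.8]
gripper_width: 7.4
```

```bash
python3 st.py
```

```text
t 17.15 p [553.5 111.2 173.2] jaw -169.89 xax [ 0.001 -0.    -1.   ] F [-0.3  0.4 -1.8] T [-0.02 -0.02  0.06] w 7.4 j [ 0.485  0.331 -0.228  0.    -1.011 -0.309]
```

Request:
arm_command(increments=[[[0,0,0],[0,0,-2],1],[[0,0,0],[0,0,-4],1],[[0,0,0],[0,0,-6],1],[[0,0,0],[0,0,-7.5],1],[[0,0,0],[0,0,-8],1]])

```text
clock: 17.65
position: [553.5, 111.1, 165.5]
ee_rot: [0.542, -0.454, -0.542, -0.454]
contact_force: [0.0, -0.7, 1.3]
gripper_width: 7.4
```

```bash
python3 pl.py
```

```text
t 17.65 p [553.5 111.1 165.5] jaw -169.88 xax [ 0.001 -0.    -1.   ] F [ 0.  -0.7  1.3] T [0.07 0.43 0.04] w 7.4 j [ 0.485  0.339 -0.239  0.001 -0.993 -0.309]
t 17.7 p [553.5 111.2 165.6] jaw -169.88 xax [ 0.001 -0.    -1.   ] F [-2.  -0.8  1. ] T [-0.05  0.29  0.02] w 7.1 j [ 0.485  0.339 -0.238  0.001 -0.993 -0.309]
edge z 57.89464732152351
5 17 [14.2 31.1] gap [19.5 23. ] mid 21.3
15 22 [-29.6  31.4] gap [-29.6  13.7] mid -7.9
25 30 [-30.4  31.4] gap [-20.3   6. ] mid -7.1
35 44 [-30.1  31.5] gap [-15.9   1.4] mid -7.2
45 63 [-30.1  32.2] gap [-29.2 -25.5] mid -27.3
55 46 [-34.9  31.7] gap [-9.3  8.9] mid -0.2
65 43 [-33.7  32.3] gap [-16.    6.1] mid -4.9
75 45 [-33.5  31.4] gap [-13.3   4.7] mid -4.3
85 64 [-34.4  32.2] gap [-21.2 -17.6] mid -19.4
95 36 [-33.6  31.6] gap [-27.4   2.8] mid -12.3
face x 56.9 fit [-5.0000e-03 -4.0000e-03  5.7067e+01] tcp u,v 61.91 -1.95
bar v [-7.1  7.9]
panel face x 67.92222248857273
```

Request:
arm_command(increments=[[[0,0,0],[0,0,0],0.7],[[0,0,0],[0,0,0],0.3],[[0,0,0],[0,0,0],0],[[0,0,0],[0,0,0],0],[[0,0,0],[0,0,0],0]])

```text
clock: 18.2
position: [553.6, 111.2, 165.6]
ee_rot: [0.542, -0.454, -0.542, -0.454]
contact_force: [0.6, 0.2, 0.6]
gripper_width: 78.8
```

Request:
arm_command(increments=[[[0,0,0],[0,0,5],0],[[0,0,0],[0,0,20],0],[[0,0,0],[0,0,50],0],[[0,0,0],[0,0,80],0],[[0,0,0],[0,0,100],0]])

```text
clock: 18.7
position: [554.3, 111.3, 268.5]
ee_rot: [0.543, -0.453, -0.541, -0.455]
contact_force: [-0.2, 0.2, 0.3]
gripper_width: 85.0
```

Request:
arm_command(increments=[[[0,0,0],[-10,-40,10],0],[[0,0,0],[-20,-80,10],0],[[0,0,0],[-30,-120,10],0],[[0,0,0],[-40,-160,10],0],[[0,0,0],[-50,-200,10],0]])

```text
clock: 19.2
position: [503.7, -90.1, 279.2]
ee_rot: [0.544, -0.452, -0.541, -0.455]
contact_force: [0.9, 0.4, 0.5]
gripper_width: 85.4
```

```bash
sed -i "s/^s=st(); im,d=grab('scene'); st();.*/s=st(); im,d=grab('scene'); z=58.0/" pl.py; python3 pl.py
python3 - <<'E'
from m import *
im,d=grab('top'); P=cloud('top',d).reshape(-1,3); P=P[np.isfinite(P).all(1)]
for l,b in(('platetop',(190,204,520,590,60,160)),('grip',(128,140,450,530,70,130)),('bottle',(60,110,590,680,80,200)),('cup',(35,55,540,600,180,270))):
    q=sel(P,*b)
    if len(q)>5: rep('top',l,q)
a=load('top')[0][100:290,150:340];b=load('scene')[0][110:290,180:360]
cv2.imwrite('pics/a6.png',np.hstack([cv2.resize(x,(400,400),interpolation=cv2.INTER_CUBIC) for x in(a,b)]))
E
```

```text
t 19.2 p [503.7 -90.1 279.2] jaw -169.83 xax [ 0.005  0.001 -1.   ] F [0.9 0.4 0.5] T [ 0.   -0.09 -0.01] w 85.4 j [ 0.141  0.155 -0.188 -0.    -1.222  0.037]
5 20 [11.1 29. ] gap [19.5 23.6] mid 21.5
15 22 [-33.5  29.6] gap [-30.   11.3] mid -9.3
25 31 [-34.   28.5] gap [-19.1   5.2] mid -7.0
35 44 [-32.8  29.2] gap [-16.8   4.7] mid -6.1
45 64 [-33.1  29.9] gap [-29. -25.] mid -27.0
55 49 [-34.4  30.5] gap [-8.7  9.2] mid 0.2
65 38 [-34.6  30.7] gap [-19.6   6.5] mid -6.5
75 50 [-33.2  31.5] gap [-13.1   0.9] mid -6.1
85 68 [-33.6  32.4] gap [-21.6 -17.8] mid -19.7
95 58 [-33.1  30.8] gap [-29.2 -25.4] mid -27.3
face x 56.9 fit [-3.0000e-03  0.0000e+00  5.6909e+01] tcp u,v -22.09 -191.5
bar v [-7.2  8. ]
panel face x 67.9417514670018
top platetop 85 mean [552.1 111.7] dir 100.3 zmed 196.7 rect [552.1 111.9] [ 7.7 42.4]
top bottle 99 mean [603.4 112.2] dir 171.3 zmed 66.0 rect [603.6 112.1] [23.7 26.1]
top cup 47 mean [570.  227.7] dir 84.8 zmed 40.3 rect [570.2 228.5] [27.2 24.4]
```

View pics/a6.png

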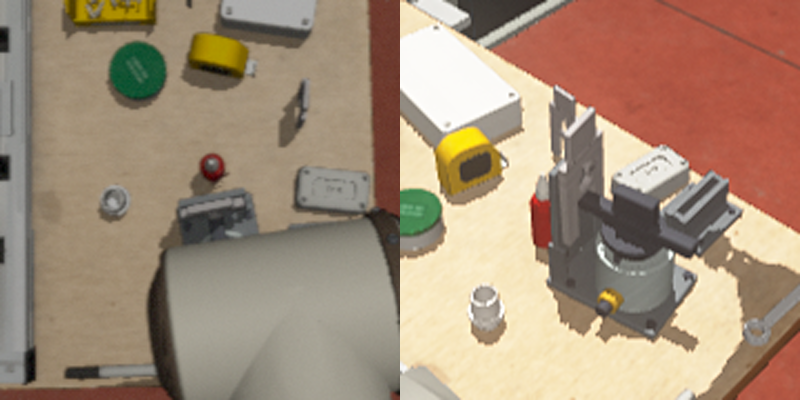

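```bash
python3 -c "
from h import *
print(arm.job_done())"
```

```text
the job is handed in; nothing more can be done
None
```

The cartridge is locked in the housing and the lock plate is hanging on the screw. Both are released, and I handed the job in at about 19 s of the 70 s allowed. The hand-in gives no verdict, so these are my own last checks.

- **Cartridge:** I pushed it down to about 17 mm and turned it 75° clockwise. It then rose with the underside at about 24 mm. The T-bar was within about 1° of the housing's x axis, and the camera put it less than 1 mm off the axis.
- **Plate:** Its top edge reads about 198 mm, which puts the lower edge at 58 mm as specified. Its mid-plane is about 61 mm from the socket axis (target 61.5) and it stands upright. The lower fork sits about 2 mm to one side, inside the tolerance.
- **Surroundings:** The bottle measured within about 1 mm of its start. The cup's reading differs from the first by 2 to 4 mm, but the T-bar partly hid it then. I did not re-measure the other bystanders, but nothing looked moved in the last picture. The gripper is clear and touches nothing.

The two cameras disagreed by about 2 mm in y. I set the final alignments relative to the housing in the scene camera and confirmed them with the force readings. Nothing else failed or disagreed.

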